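# Set up a bench for making a solution: nested cylinders, bottle, beaker on stirrer

### The arm

A 6-joint arm with a two-finger parallel gripper is mounted at the origin on the work surface. World frame = base frame: x ahead of the robot, y to its left, z up, the work surface at z = 0. Lengths are in mm, angles in degrees, forces in N, time in s.
With the tool pointing down it reaches from about 300 to 850 mm from the base axis. Payload 4.2 kg.
Tool frame: the origin (TCP) lies midway between the tips of the shut fingers; the grasp point (between the pads) lies 19 mm behind it; z points along the fingers, y is the line along which they close (so a half turn about z gives the same grasp; the last joint's range is limited). The gripper opens to 91 mm and grips with 3 to 60 N. Pads are 32 mm wide; open, the fingers measure 118 mm over their backs; the gripper's body (76 mm by 178 mm) begins 60 mm behind the grasp point.
Start: joints at [-68.125, 18.312, 89.639, -0, 72.044, -1.146], TCP at [224.873, -529.221, 213.976] pointing down, gripper open.
Joint ranges: [-177.97, 177.97], [-48.28, 115.42], [12.27, 149.76], [-77.06, 257.06], [2.81, 150.46], [-146.56, 146.56]. Speed limits (degrees/s): [147.25, 147.25, 180, 180, 180, 180].

### API

Orientations are given as [roll, pitch, yaw] about the fixed x, y, z axes, in that order (R = Rz(yaw) Ry(pitch) Rx(roll)).
In Python, from workcell import state, grab_frame, camera_model, job_done gives the robot as it stands.
- The arm moves only by the shell command python3 -m pendant 'ROWS' [OPENING] [FORCE]. ROWS is a JSON list of rows, 1 to 8 of them, each an object with the fields sx, sy, sz (the shift in mm), rx, ry, rz (a rotation vector in degrees); a field left out counts as zero; each row shifts and turns the commanded pose from where the row before left it, along the tool's axes as they then stand; what a row does not reach is not made up. A row lasts 1/10 s, in which the tool goes at most 50 mm and 8.59 degrees, less where a joint would pass 70% of its speed; a pose out of reach is approached as far as the arm can. OPENING is the finger opening in mm, set as the command begins (- or left out keeps the last). The fingers move at their own pace and stop on an object; FORCE is the grip in N (left out, the last holds). Time passes only in rows, so rows that do not move let the fingers close. It prints the time, the measured TCP pose, the force, the opening and the grip force at its end. Input that does not fit is refused with a message, and nothing moves.
- state(): the state, without advancing time (a new reading comes with each control period).
- grab_frame(name): name is "side" or "top" or "wrist"; returns the picture (480x640x3 uint8, blue, green, red); there is no depth.
- camera_model(name): a dict with "fx", "fy", "cx", "cy" (pixels), "D" ([k1, k2, p1, p2, k3] as OpenCV has them; the pictures are not rectified), "T" (4x4, takes a point from camera to world coordinates). Camera axes: x right, y up, looking along -z (the intrinsics and any distortion apply to the point x, -y, -z); pixel columns grow to the right and rows downward; lengths in mm; the calibration is good to about 2 mm. A picture is of the moment at which its call begins: read the wrist's pose just before it. camera_model takes no time and is no camera call; for the wrist camera it gives the pose at the moment of the call.
- job_done(): hands the job in; it is judged then, once.
The state is a dict: "time_s": time; "qpos": joint angles; "qvel": joint speeds; "effort": joint torques, N m; "ee_pos": TCP position; "ee_rot": TCP orientation; "force": force on the tool from outside, world axes, zero at the start; "torque": the same for the moment, N m; "gripper_width": finger opening in mm; "gripper_force": force on a finger pad.
Only numpy, scipy, OpenCV 4.12 (cv2) and the standard library are available. Lean on these libraries where they do the work, as an engineer would, in place of code of your own. Each camera call takes 0.05 s, during which the arm holds its last target. There are 200 camera calls.

### The job

Set up this bench for making up a solution: stand the empty beaker in the middle of the magnetic stirrer's round plate, and the amber reagent bottle on the bench in the gap between the stirrer and the metal tray, ready to pour. Stand the three measuring cylinders together in the middle of the tray, their hexagonal feet nested flat to flat with no more than a few millimetres between any two: tall one at the back left, medium one at the back right, short one in front in the notch between them, so that the taller ones do not hide the short one (left, right, front and back as seen from the robot, front being nearest it). Knock nothing over, leave all upright, and leave the red-capped specimen jar, the dropper bottle and the slide box where they stand.

Things in the scene. Friction and masses are not known exactly. Their poses are not given: they have to be found in the camera images.
- tray: Shallow open metal tray, fixed: 150 mm (its x) by 200 mm (its y) outside, walls 3 mm thick, 18 mm high (rounded rim to 21 mm), inner floor 3 mm above the bench. Stands left or right of the stirrer. Origin: centre of its underside; x points to the back (away from the robot), y to the left, turned by up to 9 degrees either way.
- stirrer: Magnetic stirrer, fixed: white box 130 mm wide (top at 46 mm) with a black control panel and knob towards the robot, and on it a flat round steel plate, 120 mm in diameter, top 60 mm above the bench. Origin: on the bench directly under the plate's middle; x to the back, y to the left, turned up to 9 degrees. In x it reaches from -91 mm (knob; panel -77 mm) to +65 mm.
- beaker: Empty milky white plastic beaker, open at the top: 50 mm in diameter (rim 53 mm, with a small spout), 70 mm high, wall 3 mm. Loose, about 60 g. Origin: centre of its underside, z up.
- reagent_bottle: Amber glass reagent bottle with a paper label and a black screw cap: body 50 mm in diameter up to z = 72 mm, shoulder narrowing to 26 mm at z = 90 mm, cap 31 mm in diameter from z = 94 to 116 mm (its top). Closed. Loose, about 180 g. Origin: centre of its underside, z up.
- cylinder_tall: Tall, slender measuring cylinder, milky white plastic with blue marks, upright: 170 mm high, round tube 21 mm in diameter (cone to z = 18 mm at its bottom; rim 4 mm wider, small spout) on a hexagonal foot 10 mm thick, 50 mm across flats, 58 across corners. Loose, 50 g. Origin: centre of the foot's underside, z up; x points through the middle of a flat (flats every 60 degrees).
- cylinder_medium: Medium measuring cylinder, milky white plastic with blue marks, upright: 140 mm high, round tube 27 mm in diameter (cone to z = 18 mm at its bottom; rim 4 mm wider, small spout) on a hexagonal foot 10 mm thick, 50 mm across flats, 58 across corners. Loose, 50 g. Origin: centre of the foot's underside, z up; x points through the middle of a flat (flats every 60 degrees).
- cylinder_short: Short, wide measuring cylinder, milky white plastic with blue marks, upright: 110 mm high, round tube 34 mm in diameter (cone to z = 18 mm at its bottom; rim 4 mm wider, small spout) on a hexagonal foot 10 mm thick, 50 mm across flats, 58 across corners. Loose, 50 g. Origin: centre of the foot's underside, z up; x points through the middle of a flat (flats every 60 degrees).
- specimen_jar: Bystander, to be left alone: closed specimen jar with a red cap, 51 mm in diameter, 60 mm high. Loose. Origin: centre of its underside.
- dropper_bottle: Bystander, to be left alone: small white dropper bottle with a blue conical tip, 32 mm in diameter, 80 mm high. Loose. Origin: centre of its underside.
- slide_box: Bystander, to be left alone: dark grey-blue plastic slide box lying on the bench, 76 mm (its x) by 30 mm by 28 mm high. Loose. Origin: centre of its underside.
Things that resemble listed ones, but are neither listed nor needed, are in the scene too. What is shaped like the cylinder_tall but yellow is not meant.

How it is judged (in metres and radians):
At the end, for the whole second after the job is handed in: All upright, released, at rest: beaker on the plate within 15 mm of its middle; bottle on the bench between stirrer and tray; cylinders on the tray floor, feet at most 6 mm apart, flats parallel within 9 degrees, group within 20 mm of the tray middle: tall back left, medium back right, short front (horizontal distance between cylinder_short and cylinder_medium below 0.0565 m and (angle between the x axis of cylinder_short and the x axis of cylinder_medium, either way round below 0.16 rad or angle between the x axis of cylinder_short and the x axis of cylinder_medium, either way round between 0.887 and 1.207 rad) and horizontal distance between each of cylinder_short, cylinder_medium and cylinder_tall below 0.0565 m and (angle between the x axis of cylinder_short and the x axis of cylinder_tall, either way round below 0.16 rad or angle between the x axis of cylinder_short and the x axis of cylinder_tall, either way round between 0.887 and 1.207 rad) and (angle between the x axis of cylinder_medium and the x axis of cylinder_tall, either way round below 0.16 rad or angle between the x axis of cylinder_medium and the x axis of cylinder_tall, either way round between 0.887 and 1.207 rad) and y of cylinder_tall in the frame of tray between 0.004 and 0.048 m and y of cylinder_medium in the frame of tray between -0.048 and -0.004 m and y of cylinder_short in the frame of tray between -0.021 and 0.021 m and x of cylinder_tall in the frame of tray between -0.007 and 0.037 m and x of cylinder_medium in the frame of tray between -0.007 and 0.037 m and x of cylinder_short in the frame of tray between -0.05 and -0.008 m and z of each of cylinder_short, cylinder_medium, cylinder_tall in the frame of tray below 0.008 m and horizontal distance between beaker and stirrer below 0.015 m and z of beaker in the frame of stirrer between 0.055 and 0.065 m and height (world z) of reagent_bottle below 0.006 m and x of reagent_bottle in the frame of tray between -0.08 and 0.08 m and x of reagent_bottle in the frame of stirrer between -0.09 and 0.08 m and ((y of reagent_bottle in the frame of tray below -0.115 m and y of reagent_bottle in the frame of stirrer above 0.08 m) or (y of reagent_bottle in the frame of tray above 0.115 m and y of reagent_bottle in the frame of stirrer below -0.08 m)) and angle between each of beaker, reagent_bottle, cylinder_short, cylinder_medium, cylinder_tall's own z axis and vertical below 0.1 rad and linear speed of each of beaker, reagent_bottle, cylinder_short, cylinder_medium, cylinder_tall below 0.02 m/s and angular speed of each of beaker, reagent_bottle, cylinder_short, cylinder_medium, cylinder_tall below 0.2 rad/s); the robot touches nothing.
It fails at once if one of the five things is knocked over or laid down (tilted more than 40 degrees) (angle between any of beaker, reagent_bottle, cylinder_short, cylinder_medium, cylinder_tall's own z axis and vertical above 0.7 rad).
It fails at once if the specimen jar, dropper bottle or slide box is shifted by more than 30 mm or knocked over (distance of any of specimen_jar, dropper_bottle, slide_box from where it was at the start of the episode above 0.03 m or angle between any of specimen_jar, dropper_bottle, slide_box's own z axis and vertical above 0.7 rad).
It also fails if it takes over 128 s, if anything falls off the work surface, if the arm or the gripper's body presses on something with over 40 N, if the wrist force passes 120 N, or if a joint passes its speed limit or range.

## Working session

There is one attempt and no reset: what is moved stays moved. The work goes in short steps, Python scripts to look and compute and a shell command to move; the robot and the scene stay as the last step left them, time stands still between calls to the robot, and variables do not carry over. Pictures are saved under pics/ and viewed, at most 14 in all, crops included, and the job is handed in when it is done.

```bash
ls; mkdir -p pics; python3 - <<'E'
from workcell import *
import cv2
for n in("top","side"):
    cv2.imwrite(f"pics/{n}0.png",grab_frame(n))
    c=camera_model(n);print(n,{k:(v if k!="T" else [[round(float(a),3) for a in r] for r in v]) for k,v in c.items()})
s=state();print(s["time_s"],s["ee_pos"],s["ee_rot"],s["gripper_width"])
E
```

```text
pics
top {'fx': 434.4633422497606, 'fy': 434.4633422497606, 'cx': 314.511731085379, 'cy': 237.58081921669324, 'D': array([0.00355621, 0.        , 0.        , 0.        , 0.        ]), 'T': [[-0.017, 0.997, -0.074, 396.121], [-1.0, -0.017, -0.007, 12.671], [-0.008, 0.074, 0.997, 929.567], [0.0, 0.0, 0.0, 1.0]]}
side {'fx': 539.6654633351512, 'fy': 539.6654633351512, 'cx': 321.7823634351565, 'cy': 235.04414119937712, 'D': array([0.0026284, 0.       , 0.       , 0.       , 0.       ]), 'T': [[-0.733, 0.508, -0.452, -32.308], [-0.68, -0.561, 0.472, 520.21], [-0.014, 0.654, 0.757, 850.734], [0.0, 0.0, 0.0, 1.0]]}
0.1 [ 224.71817221 -528.79045523  213.20848994] [-1.79910886e+02 -2.78791449e-03  2.30216526e+01] 91.2161873769527
```

View pics/top0.png

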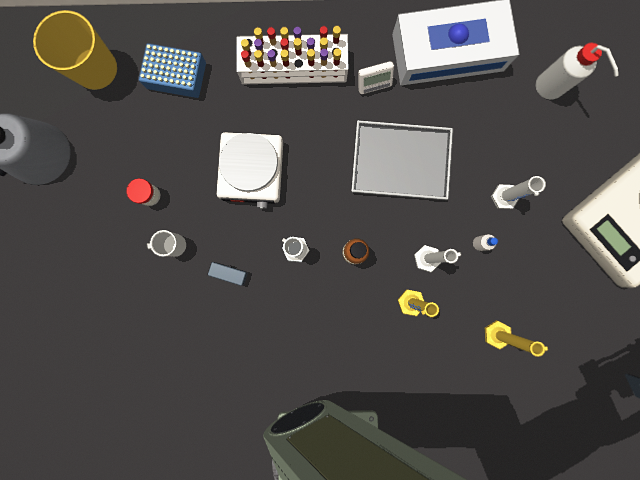

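View pics/side0.png

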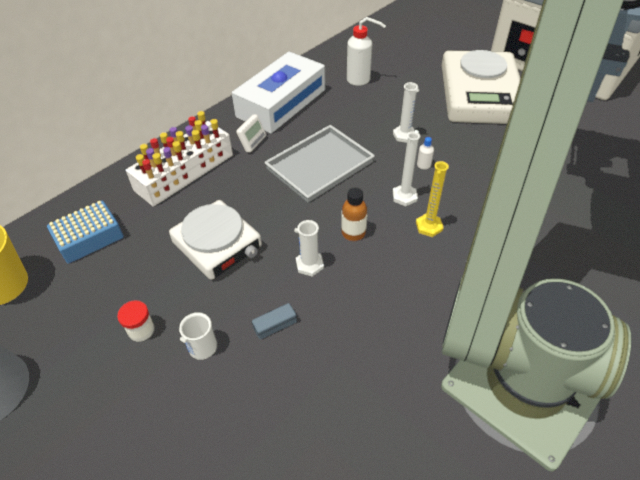

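The top view shows the stirrer plate at about (248,163), the tray at (403,160) and the beaker at (165,243). The bottle is at (356,252) and the short cylinder at (295,250). The two other white cylinders have their feet at (430,258) and (503,197). The yellow ones are decoys. Next I'll zoom in for accurate pixels.

```bash
cat > h.py <<'E'
import numpy as np, cv2
from workcell import *
def cam(n): 
    c=camera_model(n); return np.array([[c["fx"],0,c["cx"]],[0,c["fy"],c["cy"]],[0,0,1]]),np.array(c["D"],float),np.array(c["T"],float)
def ray(c,uv,z):
    K,D,T=c; p=cv2.undistortPoints(np.array(uv,float).reshape(-1,1,2),K,D).reshape(-1,2)
    d=np.c_[p[:,0],-p[:,1],-np.ones(len(p))]@T[:3,:3].T; o=T[:3,3]
    return o+d*((np.broadcast_to(z,len(p))-o[2])/d[:,2])[:,None]
def proj(c,P):
    K,D,T=c; q=(np.array(P,float).reshape(-1,3)-T[:3,3])@T[:3,:3]
    return cv2.projectPoints(q*[1,-1,-1],np.zeros(3),np.zeros(3),K,D)[0].reshape(-1,2)
E
python3 - <<'E'
import cv2
a=cv2.imread("pics/top0.png")
l=a[120:280,200:360];r=a[140:300,400:560]
cv2.imwrite("pics/z.png",cv2.resize(cv2.hconcat([l,r]),None,fx=2.5,fy=2.5,interpolation=cv2.INTER_CUBIC))
from h import *
c=cam("top")
for n,uv,z in [("tray corners rim",[(357,122.5),(452,125),(449,198),(353.5,194)],21),("plate L R T B",[(219,163),(279,163),(248.5,134),(248.5,192)],60),("cylA foot/rim",[(429,258),(452,256)],[10,140]),("cylA rim170",[(452,256)],170),("cylB foot",[(504,196.5)],10),("cylB rim",[(537,184)]*3,[110,140,170]),("short",[(295,249)]*2,[10,110]),("beaker rim",[(164,243)],70),("bottle cap",[(356,250)],116),("jar",[(141,190)],60),("drop tip",[(492,241)],80),("slide",[(228,271)],28)]:
    print(n,ray(c,uv,z)[:,:2].round(0).tolist())
E
```

```text
tray corners rim [[709.0, -76.0], [699.0, -278.0], [543.0, -265.0], [555.0, -65.0]]
plate L R T B [[617.0, 211.0], [614.0, 89.0], [676.0, 150.0], [556.0, 151.0]]
cylA foot/rim [[417.0, -222.0], [417.0, -230.0]]
cylA rim170 [[416.0, -221.0]]
cylB foot [[545.0, -386.0]]
cylB rim [[552.0, -406.0], [546.0, -390.0], [541.0, -375.0]]
short [[441.0, 61.0], [436.0, 56.0]]
beaker rim [[455.0, 318.0]]
bottle cap [[432.0, -59.0]]
jar [[564.0, 369.0]]
drop tip [[447.0, -328.0]]
slide [[397.0, 199.0]]
```

View pics/z.png

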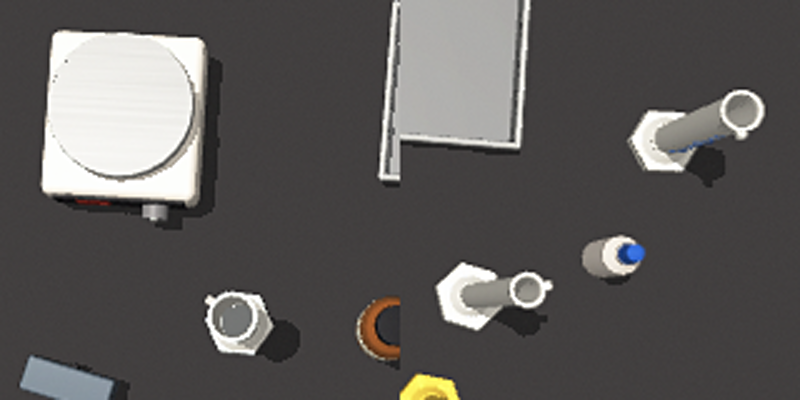

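The heights identify them: A at about (416,-221) is the tall one, since its rim matches 170 mm. B at about (546,-389) is the medium one, matching 140 mm. I'll refine the positions and foot yaws by fitting silhouettes in both views.

```bash
cat > fit.py <<'E'
from h import *
from scipy.optimize import minimize
SP={"tall":(170,10.5),"medium":(140,13.5),"short":(110,17)}
def ring(x,y,r,z,n=24,a0=0):
    a=np.arange(n)*2*np.pi/n+a0; return np.c_[x+r*np.cos(a),y+r*np.sin(a),np.full(n,z)]
def sil(c,kind,x,y,w,S,o,shape,z0):
    H,r=SP[kind]; m=np.zeros(shape,np.uint8)
    hx=lambda z:ring(x,y,25/np.cos(np.pi/6),z+z0,6,np.radians(w)+np.pi/6)
    for A in([hx(0),hx(10)],[ring(x,y,r+4,z0+10),ring(x,y,r,z0+18)],[ring(x,y,r,z0+15),ring(x,y,r,z0+H)],[ring(x,y,r+2,z0+H),ring(x,y,r+2,z0+H-3)]):
        p=(proj(c,np.vstack(A))-o+.5)*S-.5
        cv2.fillConvexPoly(m,cv2.convexHull((p*16).round().astype(np.int32)),255,shift=4)
    return m
def fit(img,c,kind,x,y,z0=0,thr=110,S=4,excl=None):
    H=SP[kind][0]
    P=proj(c,np.vstack([ring(x,y,35,z0),ring(x,y,25,z0+H)])); o=np.floor(P.min(0)-3).astype(int); e=np.ceil(P.max(0)+3).astype(int)
    o=np.maximum(o,0)
    im=img[o[1]:e[1],o[0]:e[0]]; im=cv2.resize(im,None,fx=S,fy=S,interpolation=cv2.INTER_CUBIC).astype(int)
    m=((im.min(2)>thr)&(im.max(2)-im.min(2)<60)).astype(np.uint8)
    n,l=cv2.connectedComponents(m); m=(l==1+np.argmax(np.bincount(l.ravel())[1:]))
    m=cv2.morphologyEx(m.astype(np.uint8),cv2.MORPH_CLOSE,np.ones((9,9)))>0
    f=lambda p:(lambda s:1-(s&m).sum()/(s|m).sum())(sil(c,kind,*p,S,o,m.shape,z0)>0)
    best=min((minimize(f,[x,y,w],method="Nelder-Mead",options=dict(initial_simplex=[[x-3,y-3,w-8],[x+5,y,w],[x,y+5,w],[x,y,w+12]],xatol=.05,fatol=1e-4)) for w in(0,20,40)),key=lambda r:r.fun)
    return best.x.round(1),round(best.fun,3)
E
python3 - <<'E'
from fit import *
for n in("top","side"):
    im=cv2.imread(f"pics/{n}0.png");c=cam(n)
    for k,x,y in(("tall",416,-222),("medium",546,-388),("short",439,59)):
        for thr in(95,120): print(n,k,thr,*fit(im,c,k,x,y,thr=thr))
c=cam("side")
for nm,uv,z in(("beaker rim",[(197,325)],70),("bottle cap",[(355,197)],116),("plate",[(212,228)],60),("tray corners",[(329,129),(374,157),(306,196),(266,162)],21)): print(nm,ray(c,uv,z)[:,:2].round(0).tolist())
E
```

```text
top tall 95 [ 417.4 -219.4  -17.9] 0.04
top tall 120 [ 417.4 -219.5   41.3] 0.047
top medium 95 [ 547.1 -389.9   -4. ] 0.048
top medium 120 [ 547.  -390.3   -4.4] 0.205
top short 95 [441.9  60.8  54.2] 0.059
top short 120 [441.8  60.7  53.5] 0.397
side tall 95 [ 416.7 -216.3   -2. ] 0.462
side tall 120 [ 417.9 -216.3   -9.8] 0.26
side medium 95 [ 544.2 -384.7   59.2] 0.247
side medium 120 [ 5.471e+02 -3.865e+02 -5.000e-01] 0.17
side short 95 [441.2  63.3   0.5] 0.138
side short 120 [442.8  62.   55.7] 0.066
beaker rim [[454.0, 320.0]]
bottle cap [[425.0, -52.0]]
plate [[613.0, 158.0]]
tray corners [[683.0, -261.0], [536.0, -254.0], [565.0, -57.0], [710.0, -75.0]]
```

```bash
cat > go.py <<'E'
# usage: go.py x y z yaw : delta to target in the current tool frame, plus rz to do afterwards
import sys
from h import *
s=state(); p=np.array(s["ee_pos"]); w=np.radians(s["ee_rot"][2])
R=np.array([[np.cos(w),np.sin(w),0],[np.sin(w),-np.cos(w),0],[0,0,-1]])
x,y,z,t=map(float,sys.argv[1:5])
print("t",round(s["time_s"],1),"pos",p.round(1),"rot",np.round(s["ee_rot"],1),"q",np.round(s["qpos"],0),"w",round(s["gripper_width"],1),"F",np.round(s["force"],1))
print("tool delta",(R.T@(np.array([x,y,z])-p)).round(1),"rz",round((np.degrees(w)-t+180)%360-180,1))
E
python3 go.py 442 61.3 214 23
```

```text
t 0.1 pos [ 224.7 -528.8  213.2] rot [-179.9   -0.    23. ] q [-68.  18.  90.   0.  72.  -1.] w 91.2 F [1.3 0.  0. ]
tool delta [ 430.7 -458.1   -0.8] rz 0.0
```

```bash
python3 -m pendant '[{"sx":27, "sy":-28.6}, {"sx":27, "sy":-28.6}, {"sx":27, "sy":-28.6}, {"sx":27, "sy":-28.6}, {"sx":27, "sy":-28.6}, {"sx":27, "sy":-28.6}, {"sx":27, "sy":-28.6}, {"sx":27, "sy":-28.6}]' 80
python3 -m pendant '[{"sx":27, "sy":-28.6}, {"sx":27, "sy":-28.6}, {"sx":27, "sy":-28.6}, {"sx":27, "sy":-28.6}, {"sx":27, "sy":-28.6}, {"sx":27, "sy":-28.6}, {"sx":25.7, "sy":-28.6}, {}]'
python3 go.py 442 61.3 60 23
python3 -c "
from h import *
c=cam('wrist');im=grab_frame('wrist');cv2.imwrite('pics/w1.png',im)
print(c[0].round(1).tolist(),c[2].round(2).tolist(),proj(c,[[442,61.3,0],[442,61.3,110],[430,-57,116],[616,152,60]]).round(0).tolist())"
```

```text
time_s: 0.9
ee_pos: [334.2, -232.5, 213.7]
ee_rot: [-180.0, 0.0, 23.0]
force: [1.0, 0.1, -0.6]
gripper_width: 79.9
gripper_force: 0.0
time_s: 1.7
ee_pos: [429.6, 26.9, 213.7]
ee_rot: [-179.9, -0.0, 23.3]
force: [-0.6, -0.1, -0.9]
gripper_width: 80.0
gripper_force: 0.0
t 1.7 pos [429.6  26.9 213.7] rot [-179.9   -0.    23.3] q [  2.   5. 107.   0.  68.  69.] w 80.0 F [-0.6 -0.1 -0.9]
tool delta [ 25.  -26.7 153.7] rz 0.3
[[391.1, 0.0, 315.2], [0.0, 391.1, 236.9], [0.0, 0.0, 1.0]] [[0.4, 0.88, 0.25, 499.84], [-0.92, 0.38, 0.11, 57.22], [-0.0, -0.27, 0.96, 384.59], [0.0, 0.0, 0.0, 1.0]] [[289.0, 182.0], [279.0, 202.0], [421.0, 281.0], [259.0, -79.0]]
```

View pics/w1.png

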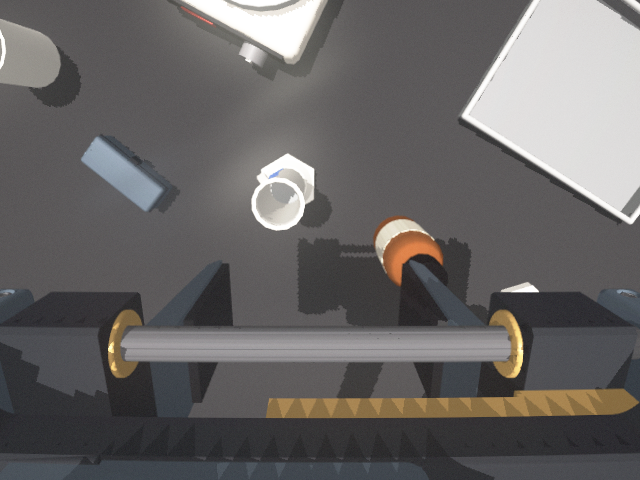

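The wrist view puts the short cylinder's rim at (278,203), against a prediction of (279,202), so the estimate is good. I'll align, descend and grip.

```bash
python3 -m pendant '[{"sx":12.5, "sy":-13.3}, {"sx":12.5, "sy":-13.4}, {"sz":20}, {"sz":30}, {"sz":30}, {"sz":30}, {"sz":30}, {"sz":13.7}]'; python3 -m pendant '[{}, {}]'
python3 go.py 442 61.3 60 23
```

```text
time_s: 2.55
ee_pos: [438.9, 56.3, 57.9]
ee_rot: [-179.9, 0.3, 22.9]
force: [0.1, -0.4, -0.2]
gripper_width: 80.2
gripper_force: 0.0
time_s: 2.75
ee_pos: [441.3, 57.0, 60.5]
ee_rot: [180.0, 0.0, 23.0]
force: [0.5, 0.8, 0.7]
gripper_width: 79.8
gripper_force: 0.0
t 2.8 pos [441.3  57.   60.5] rot [180.   0.  23.] q [  6.  16. 118.  -0.  45.  73.] w 79.8 F [0.5 0.8 0.7]
tool delta [ 2.3 -3.7  0.5] rz -0.0
```

```bash
python3 -m pendant '[{"sx":2.3, "sy":-3.7}, {}, {}]' ; python3 -m pendant '[{}, {}, {}, {}, {}, {}, {}, {}]' 20 15
python3 -m pendant '[{"sz":-10}, {"sz":-15}, {"sz":-15}, {"sz":-15}, {}, {}, {}]'
python3 go.py 595.8 -166.9 115 -5.5
```

```text
time_s: 3.05
ee_pos: [442.4, 62.3, 61.0]
ee_rot: [180.0, -0.1, 23.0]
force: [-0.2, -0.3, -0.8]
gripper_width: 79.9
gripper_force: 0.0
time_s: 3.85
ee_pos: [441.8, 62.1, 60.1]
ee_rot: [-180.0, 0.0, 23.0]
force: [-1.4, 0.3, -0.6]
gripper_width: 33.6
gripper_force: 15.0
time_s: 4.55
ee_pos: [441.3, 62.1, 114.7]
ee_rot: [-180.0, 0.1, 23.0]
force: [-0.5, 0.1, -1.5]
gripper_width: 34.2
gripper_force: 15.0
t 4.5 pos [441.3  62.1 114.7] rot [-1.8e+02  1.0e-01  2.3e+01] q [  7.  12. 114.  -0.  54.  74.] w 34.2 F [-0.5  0.1 -1.5]
tool delta [ 52.7 271.2  -0.3] rz 28.5
```

```bash
python3 -m pendant '[{"sx":2.7, "sy":13.2}, {"sx":5, "sy":26}, {"sx":5, "sy":26}, {"sx":5, "sy":26}, {"sx":5, "sy":26}, {"sx":5, "sy":26}, {"sx":5, "sy":26}, {"sx":5, "sy":26}]'; python3 -m pendant '[{"sx":5, "sy":26}, {"sx":5, "sy":26}, {"sx":5, "sy":24}, {"rz":7.1}, {"rz":7.1}, {"rz":7.1}, {"rz":7.2}]'; python3 -m pendant '[{}, {}, {}]'
python3 go.py 595.8 -166.9 64 -5.5
python3 -c "
from h import *
cv2.imwrite('pics/t1.png',grab_frame('top'));cv2.imwrite('pics/s1.png',grab_frame('side'));cv2.imwrite('pics/w2.png',cv2.hconcat([grab_frame('wrist')]))"
```

```text
time_s: 5.35
ee_pos: [553.5, -104.7, 114.4]
ee_rot: [-180.0, 0.1, 23.0]
force: [1.0, -1.0, -0.6]
gripper_width: 33.7
gripper_force: 15.0
time_s: 6.05
ee_pos: [596.3, -168.0, 114.1]
ee_rot: [180.0, 0.1, -5.8]
force: [-0.0, -0.1, -0.4]
gripper_width: 33.8
gripper_force: 15.0
time_s: 6.35
ee_pos: [596.4, -167.2, 114.9]
ee_rot: [180.0, 0.0, -5.4]
force: [0.2, -0.3, -0.5]
gripper_width: 33.7
gripper_force: 15.0
t 6.3 pos [ 596.4 -167.2  114.9] rot [180.    0.   -5.4] q [-17.  26.  92.  -0.  62.  79.] w 33.7 F [ 0.2 -0.3 -0.5]
tool delta [-0.6 -0.3 50.9] rz 0.1
```

View pics/w2.png

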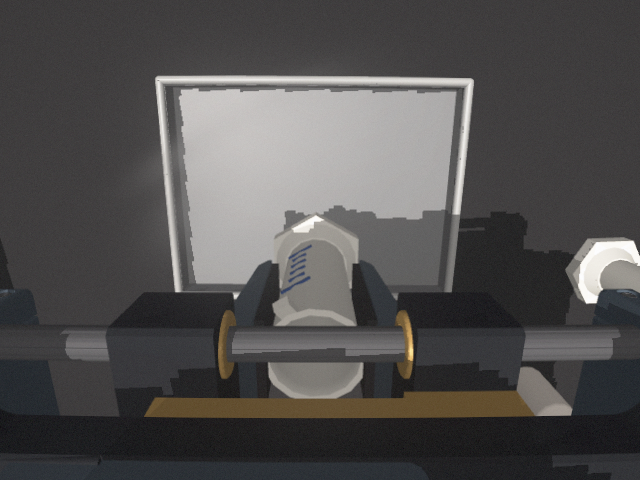

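The wrist view shows the tray's back corners at (157,77) and (472,80). The short cylinder hangs centred with a foot corner pointing back, as wanted, and the medium foot is at right. I'll compute the tray pose from the corners and then lower.

```bash
python3 -c "
from h import *
c=cam('wrist');P=ray(c,[(157,77),(472,80),(174,294),(452,294)],21)[:,:2]
print(P.round(1).tolist()); d=P[0]-P[1]; print('width',np.linalg.norm(d)); ey=d/np.linalg.norm(d); ex=np.array([ey[1],-ey[0]]); print('yaw',np.degrees(np.arctan2(ex[1],ex[0])),'centre',P[:2].mean(0)-75*ex)"
python3 -m pendant '[{"sz":10}, {"sz":15}, {"sz":12}, {"sz":6}, {"sz":4}, {"sz":2}, {}, {}]'; python3 -m pendant '[{"sz":1}, {}, {}]'
```

```text
[[713.4, -76.3], [692.4, -276.3], [564.6, -58.7], [545.1, -263.0]]
width 201.0640715711388
yaw -5.993071304731787 centre [ 628.29614696 -168.49583604]
time_s: 7.3
ee_pos: [596.8, -166.9, 66.7]
ee_rot: [180.0, -0.1, -5.5]
force: [-0.6, 0.1, -0.5]
gripper_width: 33.6
gripper_force: 15.0
time_s: 7.6
ee_pos: [596.5, -166.9, 65.4]
ee_rot: [180.0, -0.0, -5.5]
force: [0.1, 0.0, -0.6]
gripper_width: 33.6
gripper_force: 15.0
```

```bash
python3 -m pendant '[{"sz":1.2}, {}, {}]'; python3 -m pendant '[{"sz":1}, {}, {}]'
```

```text
time_s: 7.9
ee_pos: [596.4, -166.8, 64.0]
ee_rot: [180.0, 0.0, -5.5]
force: [0.1, 0.1, 0.7]
gripper_width: 33.9
gripper_force: 15.0
time_s: 8.2
ee_pos: [596.6, -166.9, 63.1]
ee_rot: [180.0, -0.0, -5.5]
force: [-0.2, -0.1, 0.0]
gripper_width: 34.0
gripper_force: 15.0
```

```bash
python3 -m pendant '[{}, {}, {}, {}, {}]' 70
python3 -m pendant '[{"sz":-10}, {"sz":-25}, {"sz":-30}, {"sz":-30}, {"sz":-20}, {"rz":-7.6}, {"rz":-7.6}, {"rz":-7.6}]'; python3 -m pendant '[{"rz":-7.7}, {}, {}, {}]'
python3 go.py 547 -389 175 25
```

```text
time_s: 8.7
ee_pos: [596.5, -166.8, 63.0]
ee_rot: [180.0, -0.0, -5.5]
force: [0.3, 0.5, -0.7]
gripper_width: 69.0
gripper_force: 0.0
time_s: 9.5
ee_pos: [596.6, -166.9, 179.3]
ee_rot: [179.9, -0.1, 17.6]
force: [-0.7, 0.0, -0.1]
gripper_width: 69.9
gripper_force: 0.0
time_s: 9.9
ee_pos: [596.5, -166.9, 178.4]
ee_rot: [180.0, -0.0, 24.9]
force: [-0.3, -0.4, -0.4]
gripper_width: 70.3
gripper_force: 0.0
t 9.9 pos [ 596.5 -166.9  178.4] rot [180.   -0.   24.9] q [-17.  24.  87.  -0.  70.  48.] w 70.3 F [-0.3 -0.4 -0.4]
tool delta [-138.5  180.6    3.4] rz -0.1
```

```bash
python3 -m pendant '[{"sx":-17.3, "sy":22.6}, {"sx":-17.3, "sy":22.6}, {"sx":-17.3, "sy":22.6}, {"sx":-17.3, "sy":22.6}, {"sx":-17.3, "sy":22.6}, {"sx":-17.3, "sy":22.6}, {"sx":-17.3, "sy":22.6}, {"sx":-17.3, "sy":22.6}]'; python3 -m pendant '[{}, {}, {}]'
python3 go.py 547 -389 86 25
python3 -c "
from fit import *
c=cam('wrist');im=grab_frame('wrist');cv2.imwrite('pics/w3.png',im)
for t in (100,130): print(fit(im,c,'medium',547,-389,thr=t,S=2))
im=grab_frame('top')
c=cam('top')
print(fit(im,c,'short',596,-167,z0=3,thr=185))"
```

```text
time_s: 10.7
ee_pos: [547.2, -390.3, 178.2]
ee_rot: [180.0, -0.0, 24.9]
force: [-0.3, 0.6, -0.5]
gripper_width: 69.9
gripper_force: 0.0
time_s: 11.0
ee_pos: [547.7, -388.3, 178.0]
ee_rot: [-180.0, -0.0, 25.0]
force: [0.1, 0.3, 0.1]
gripper_width: 69.6
gripper_force: 0.0
t 11.0 pos [ 547.7 -388.3  178. ] rot [-180.   -0.   25.] q [-36.  28.  79.   0.  73.  29.] w 69.6 F [0.1 0.3 0.1]
tool delta [-0.9  0.4 92. ] rz 0.0
(array([ 545.7, -388.4,   54. ]), np.float64(0.26))
(array([ 545.7, -388.3,   56.1]), np.float64(0.033))
(array([ 612.9, -139.1,   57.4]), np.float64(0.628))
```

View pics/w3.png

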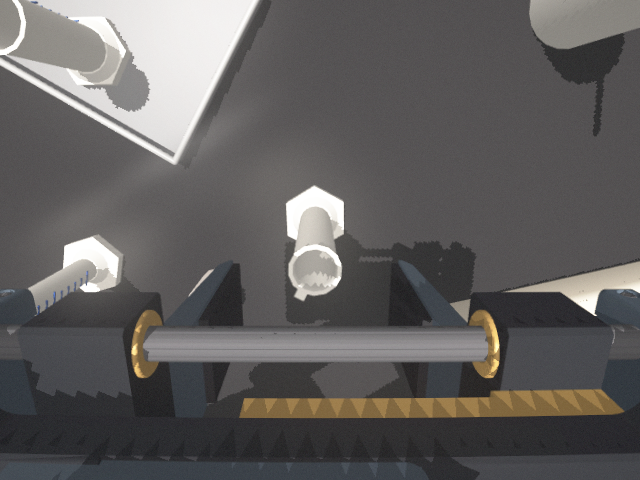

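The medium cylinder is centred between the fingers, with its foot at (315,215). The fit gives (545.7,-388.4) and a yaw of about -4°. The short one stands in the tray. Now I'll grip the medium one.

```bash
python3 -m pendant '[{"sx":-1.6, "sy":0.4}, {"sz":20}, {"sz":25}, {"sz":25}, {"sz":15}, {"sz":7}, {}, {}]'; python3 -m pendant '[{}, {}, {}, {}, {}, {}, {}, {}]' 15 15
python3 -m pendant '[{"sz":-10}, {"sz":-15}, {"sz":-20}, {"sz":-10}, {}, {}, {}]'
python3 go.py 639.3 -196.3 141 -5
python3 - <<'E'
from fit import *
im=cv2.imread('pics/w3.png')
# short foot top corners seen in w3 need that frame's camera; use side/top now
for n in("top","side"):
    i=grab_frame(n);cv2.imwrite(f"pics/{n}2.png",i)
    c=cam(n); print(n,proj(c,[[596,-167,13],[596,-167,113]]).round(0).tolist())
E
```

```text
time_s: 11.9
ee_pos: [546.8, -390.5, 87.0]
ee_rot: [179.9, -0.0, 25.0]
force: [-0.2, 0.1, 1.1]
gripper_width: 70.1
gripper_force: 0.0
time_s: 12.7
ee_pos: [546.2, -390.2, 85.9]
ee_rot: [-180.0, 0.0, 25.0]
force: [-0.2, 0.8, -0.3]
gripper_width: 26.8
gripper_force: 15.0
time_s: 13.4
ee_pos: [545.7, -389.8, 140.0]
ee_rot: [-179.9, 0.1, 25.0]
force: [0.9, 0.5, 0.2]
gripper_width: 26.7
gripper_force: 15.0
t 13.4 pos [ 545.7 -389.8  140. ] rot [-1.799e+02  1.000e-01  2.500e+01] q [-37.  30.  82.  -0.  68.  28.] w 26.7 F [0.9 0.5 0.2]
tool delta [ 166.7 -135.8   -1. ] rz 30.0
top [[401.0, 175.0], [411.0, 163.0]]
side [[330.0, 167.0], [329.0, 132.0]]
```

```bash
python3 -m pendant '[{"sx":10, "sy":-8}, {"sx":18.5, "sy":-15}, {"sx":20, "sy":-16.3}, {"sx":20, "sy":-16.3}, {"sx":20, "sy":-16.3}, {"sx":20, "sy":-16.3}, {"sx":20, "sy":-16.3}, {"sx":20, "sy":-16.3}]'; python3 -m pendant '[{"sx":17, "sy":-14.5}, {"rz":7.5}, {"rz":7.5}, {"rz":7.5}, {"rz":7.5}, {}, {}, {}]'
python3 go.py 639.9 -196.3 89 -5
python3 -c "
from h import *
cv2.imwrite('pics/w4.png',grab_frame('wrist'))"
```

```text
time_s: 14.3
ee_pos: [630.2, -215.9, 140.7]
ee_rot: [-180.0, 0.0, 25.0]
force: [0.0, 0.2, -0.5]
gripper_width: 26.9
gripper_force: 15.0
time_s: 15.1
ee_pos: [639.0, -197.3, 140.9]
ee_rot: [-180.0, 0.0, -4.9]
force: [0.4, -0.5, -0.5]
gripper_width: 26.8
gripper_force: 15.0
t 15.1 pos [ 639.  -197.3  140.9] rot [-180.     0.    -4.9] q [-18.  29.  82.   0.  68.  77.] w 26.8 F [ 0.4 -0.5 -0.5]
tool delta [ 0.8 -1.1 51.9] rz 0.1
```

View pics/w4.png

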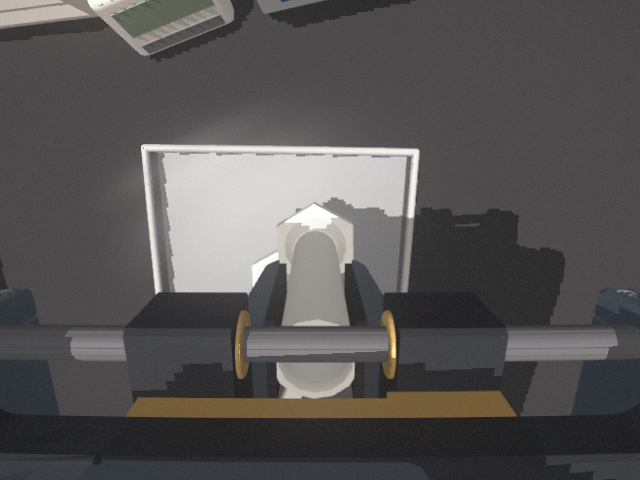

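The medium cylinder hangs with a foot corner pointing back at (316,205). The short one's foot is visible to its left, its edge at about (255,275). Lowering.

```bash
python3 -m pendant '[{"sx":0.8, "sy":-1.1}, {"sz":15}, {"sz":15}, {"sz":10}, {"sz":6}, {"sz":3}, {}, {}]';python3 -m pendant '[{"sz":1.5}, {"sz":1}, {}, {}, {}]'
```

```text
time_s: 15.95
ee_pos: [640.2, -196.8, 92.6]
ee_rot: [180.0, -0.1, -5.0]
force: [-1.5, -0.4, -0.3]
gripper_width: 26.9
gripper_force: 15.0
time_s: 16.45
ee_pos: [639.9, -196.7, 89.6]
ee_rot: [180.0, -0.0, -5.0]
force: [-0.1, -0.5, -1.0]
gripper_width: 27.1
gripper_force: 15.0
```

```bash
python3 -m pendant '[{"sz":0.6}, {}, {}]';python3 -m pendant '[{}, {}, {}, {}, {}]' 50
python3 -m pendant '[{"sz":-10}, {"sz":-20}, {"sz":-25}, {"sz":-30}, {"sz":-21}, {"rz":-7.7}, {"rz":-7.8}, {}]' 70;python3 -m pendant '[{}, {}]'
python3 go.py 417.5 -218.5 195 10.5
```

```text
time_s: 16.75
ee_pos: [639.9, -196.7, 88.9]
ee_rot: [180.0, 0.0, -5.0]
force: [0.1, -0.1, -0.7]
gripper_width: 26.6
gripper_force: 15.0
time_s: 17.25
ee_pos: [639.9, -196.6, 89.0]
ee_rot: [180.0, -0.0, -5.0]
force: [-0.2, -0.8, -0.0]
gripper_width: 49.7
gripper_force: 0.0
time_s: 18.05
ee_pos: [640.0, -196.7, 196.0]
ee_rot: [180.0, -0.1, 10.5]
force: [-0.5, 0.3, -0.2]
gripper_width: 69.9
gripper_force: 0.0
time_s: 18.25
ee_pos: [639.8, -196.6, 195.1]
ee_rot: [180.0, -0.0, 10.4]
force: [-0.4, -0.6, 0.4]
gripper_width: 70.0
gripper_force: 0.0
t 18.2 pos [ 639.8 -196.6  195.1] rot [180.   -0.   10.4] q [-18.  28.  78.  -0.  75.  62.] w 70.0 F [-0.4 -0.6  0.4]
tool delta [-2.226e+02 -1.870e+01  1.000e-01] rz -0.1
```

```bash
python3 -m pendant '[{"sx":-27.8, "sy":-2.3}, {"sx":-27.8, "sy":-2.3}, {"sx":-27.8, "sy":-2.3}, {"sx":-27.8, "sy":-2.3}, {"sx":-27.8, "sy":-2.3}, {"sx":-27.8, "sy":-2.3}, {"sx":-27.8, "sy":-2.3}, {"sx":-27.8, "sy":-2.3}]'; python3 -m pendant '[{}, {}, {}]'
python3 go.py 417.5 -218.5 115 10.5
python3 -c "
from fit import *
c=cam('wrist');im=grab_frame('wrist');cv2.imwrite('pics/w5.png',im);np.save('w5.npy',c[2])
for t in (100,130): print(fit(im,c,'tall',417.5,-218.5,thr=t,S=2))"
```

```text
time_s: 19.05
ee_pos: [416.7, -219.2, 195.0]
ee_rot: [180.0, -0.0, 10.4]
force: [0.0, -0.8, 0.5]
gripper_width: 69.8
gripper_force: 0.0
time_s: 19.35
ee_pos: [418.8, -219.3, 195.2]
ee_rot: [180.0, -0.1, 10.5]
force: [-0.6, -0.2, -0.2]
gripper_width: 69.6
gripper_force: 0.0
t 19.4 pos [ 418.8 -219.3  195.2] rot [ 1.80e+02 -1.00e-01  1.05e+01] q [-29.  10. 104.   0.  66.  50.] w 69.6 F [-0.6 -0.2 -0.2]
tool delta [-1.1 -1.1 80.2] rz 0.0
(array([ 416.4, -217.3,   45.2]), np.float64(0.511))
(array([ 416.4, -217.7,  -19. ]), np.float64(0.049))
```

View pics/w5.png

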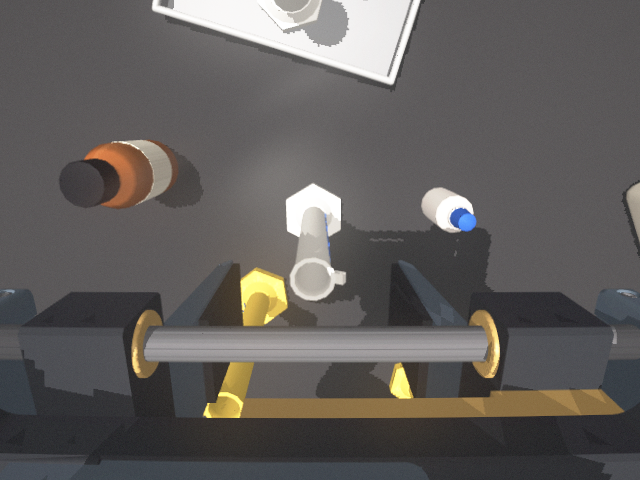

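Tall is centred, with its foot at (315,212) and rim at (316,279). A yellow decoy, foot (262,290) and rim (222,408), stands near the left finger, so I'll check the clearance.

```bash
python3 -c "
from h import *
c=cam('wrist');c=(c[0],c[1],np.load('w5.npy'))
print(ray(c,[(262,292),(222,408),(222,408),(222,408)],[10,110,140,170]).round(0).tolist())
print('bottle cap',ray(c,[(88,183)],116).round(0).tolist())"; python3 go.py 416.5 -217.7 115 10.5
```

```text
[[331.0, -182.0, 10.0], [273.0, -172.0, 110.0], [299.0, -176.0, 140.0], [325.0, -179.0, 170.0]]
bottle cap [[434.0, -67.0, 116.0]]
t 19.4 pos [ 418.8 -219.2  195. ] rot [180.   -0.   10.5] q [-29.  10. 104.   0.  66.  50.] w 69.8 F [-0.5 -1.  -0.4]
tool delta [-2.  -1.9 80. ] rz 0.0
```

```bash
python3 -m pendant '[{"sx":-2, "sy":-1.9}, {"sz":20}, {"sz":25}, {"sz":20}, {"sz":10}, {"sz":5}, {}, {}]'; python3 -m pendant '[{}, {}, {}, {}, {}, {}, {}, {}]' 10 15
python3 go.py 416.5 -217.7 115 10.5
python3 -m pendant '[{"sz":-10}, {"sz":-25}, {"sz":-30}, {"sz":-30}, {"sz":-30}, {"sz":-25}, {"sz":-10}, {}]';python3 -m pendant '[{}, {}, {}]'
python3 go.py 643.5 -143.9 275 -4.5
```

```text
time_s: 20.2
ee_pos: [416.2, -218.0, 115.7]
ee_rot: [179.9, -0.1, 10.5]
force: [-0.1, -0.7, -0.2]
gripper_width: 69.3
gripper_force: 0.0
time_s: 21.0
ee_pos: [415.5, -217.6, 114.9]
ee_rot: [-180.0, 0.0, 10.5]
force: [-0.0, 0.8, -0.1]
gripper_width: 20.7
gripper_force: 15.0
t 21.0 pos [ 415.5 -217.6  114.9] rot [-180.     0.    10.5] q [-29.  14. 111.  -0.  54.  50.] w 20.7 F [-0.   0.8 -0.1]
tool delta [ 1.   0.3 -0.1] rz 0.0
time_s: 21.8
ee_pos: [416.1, -217.9, 276.4]
ee_rot: [179.9, -0.1, 10.5]
force: [-0.2, -0.2, -0.3]
gripper_width: 20.7
gripper_force: 15.0
time_s: 22.1
ee_pos: [415.0, -217.3, 273.7]
ee_rot: [-179.9, 0.1, 10.5]
force: [-0.7, 0.1, -0.3]
gripper_width: 20.8
gripper_force: 15.0
t 22.1 pos [ 415.  -217.3  273.7] rot [-1.799e+02  1.000e-01  1.050e+01] q [-29.   7.  96.  -0.  77.  50.] w 20.8 F [-0.7  0.1 -0.3]
tool delta [238.1 -30.5  -1.3] rz 15.0
```

```bash
python3 -m pendant '[{"sx":12, "sy":-1.5}, {"sx":24, "sy":-3}, {"sx":26, "sy":-3.3}, {"sx":26, "sy":-3.3}, {"sx":26, "sy":-3.3}, {"sx":26, "sy":-3.4}, {"sx":26, "sy":-3.4}, {"sx":26, "sy":-3.4}]'; python3 -m pendant '[{"sx":24, "sy":-3}, {"sx":21, "sy":-2.9}, {"rz":7.5}, {"rz":7.5}, {}, {}, {}, {}]'
python3 go.py 642.8 -144 118 -4.5
python3 -c "
from h import *
c=cam('wrist');cv2.imwrite('pics/w6.png',grab_frame('wrist'));cv2.imwrite('pics/s3.png',grab_frame('side'))"
```

```text
time_s: 22.9
ee_pos: [601.5, -157.4, 274.1]
ee_rot: [-180.0, 0.0, 10.5]
force: [-0.3, -0.7, -0.2]
gripper_width: 20.9
gripper_force: 15.0
time_s: 23.7
ee_pos: [643.0, -144.3, 275.0]
ee_rot: [-180.0, -0.0, -4.4]
force: [-0.1, -0.0, -0.7]
gripper_width: 20.9
gripper_force: 15.0
t 23.7 pos [ 643.  -144.3  275. ] rot [-180.    -0.    -4.4] q [-14.  25.  71.   0.  84.  81.] w 20.9 F [-0.1 -0.  -0.7]
tool delta [ -0.2  -0.3 157. ] rz 0.1
```

View pics/w6.png

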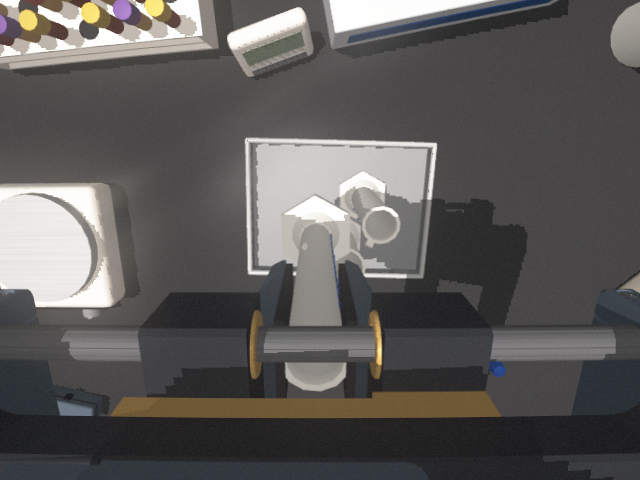

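Medium's rim is at (380,224) in the tray, and the tall foot at (315,220) is above its left slot. Lowering in two stages.

```bash
python3 -m pendant '[{"sz":15}, {"sz":25}, {"sz":25}, {"sz":25}, {"sz":20}, {"sz":20}, {"sz":13}, {}]'; python3 -m pendant '[{"sz":6}, {"sz":3}, {"sz":2}, {}, {}, {}]'
python3 go.py 642.8 -144 118.0 -4.5
```

```text
time_s: 24.6
ee_pos: [641.8, -144.2, 130.0]
ee_rot: [-180.0, 0.2, -4.5]
force: [0.6, 0.3, 0.6]
gripper_width: 20.8
gripper_force: 15.0
time_s: 25.2
ee_pos: [643.2, -144.4, 121.3]
ee_rot: [180.0, -0.0, -4.5]
force: [0.1, -0.4, -1.4]
gripper_width: 20.6
gripper_force: 15.0
t 25.2 pos [ 643.2 -144.4  121.3] rot [180.   -0.   -4.5] q [-14.  29.  85.  -0.  65.  81.] w 20.6 F [ 0.1 -0.4 -1.4]
tool delta [-0.4 -0.4  3.3] rz 0.0
```

```bash
python3 -m pendant '[{"sx":-0.4, "sy":-0.4, "sz":1.5}, {"sz":1}, {"sz":0.6}, {}, {}, {}]'
python3 -m pendant '[{}, {}, {}, {}]' 36
python3 -m pendant '[{"sz":-15}, {"sz":-30}, {"sz":-30}, {"sz":-15}, {"sx":-15}, {"sx":-25}, {"sx":-28}, {"sx":-28}]'
python3 -m pendant '[{"sx":-28}, {"sx":-28}, {"sx":-20}, {}, {}, {}]'
python3 - <<'E'
from fit import *
for n in("wrist","top","side"):
    c=cam(n);i=grab_frame(n);cv2.imwrite(f"pics/{n}4.png",i)
    if n=="wrist": np.save("w4.npy",c[2])
    P=proj(c,[[596.5,-167,13],[640,-196.5,13],[643.5,-144,13],[643,-144,173]]);print(n,P.round(0).tolist())
a=cv2.imread("pics/wrist4.png")
s=cv2.imread("pics/side4.png")[80:220,240:400]
cv2.imwrite("pics/m4.png",cv2.hconcat([cv2.resize(a,(533,400)),cv2.resize(s,(266,400)[0:1]+(233,),interpolation=cv2.INTER_CUBIC) if 0 else cv2.copyMakeBorder(cv2.resize(s,(266,233),interpolation=cv2.INTER_CUBIC),0,167,0,0,cv2.BORDER_CONSTANT)]))
E
```

```text
time_s: 25.8
ee_pos: [642.6, -143.9, 117.9]
ee_rot: [180.0, -0.0, -4.5]
force: [-0.8, -0.5, 1.3]
gripper_width: 20.7
gripper_force: 15.0
time_s: 26.2
ee_pos: [642.6, -144.0, 117.8]
ee_rot: [180.0, -0.0, -4.5]
force: [-0.8, 0.4, -0.2]
gripper_width: 35.8
gripper_force: 0.0
time_s: 27.0
ee_pos: [545.9, -136.3, 207.7]
ee_rot: [180.0, 0.0, -4.5]
force: [-0.7, 0.3, -0.0]
gripper_width: 35.9
gripper_force: 0.0
time_s: 27.6
ee_pos: [472.3, -130.7, 208.0]
ee_rot: [180.0, -0.1, -4.5]
force: [0.7, -0.4, -0.4]
gripper_width: 36.3
gripper_force: 0.0
wrist [[346.0, 68.0], [378.0, 10.0], [315.0, 11.0], [316.0, -88.0]]
top [[401.0, 174.0], [414.0, 154.0], [389.0, 153.0], [404.0, 129.0]]
side [[329.0, 167.0], [324.0, 152.0], [308.0, 163.0], [305.0, 105.0]]
```

View pics/m4.png

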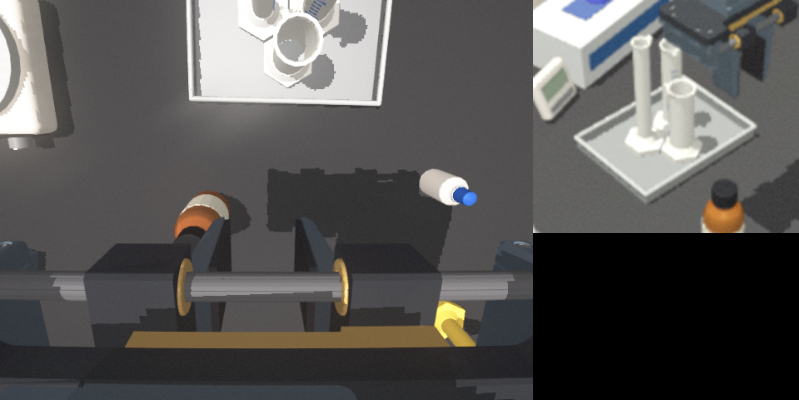

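The cylinders are nested as intended: the side crop shows tall at left, medium behind and short in front. Next is the bottle. I'll move close and measure it.

```bash
python3 go.py 405 -60 208 -4.5 | tail -1; python3 -m pendant '[{"sx":-14, "sy":-18}, {"sx":-14, "sy":-18}, {"sx":-14, "sy":-18}, {"sx":-14, "sy":-18}, {"sx":-5}, {}, {}, {}]' 80
python3 -c "
from h import *
c=cam('wrist');cv2.imwrite('pics/w7.png',grab_frame('wrist'));np.save('w7.npy',c[2]);print(proj(c,[[432,-60,116],[432,-60,0]]))"
```

```text
tool delta [-72.2 -65.2  -0.4] rz 0.0
time_s: 28.55
ee_pos: [416.7, -54.6, 207.8]
ee_rot: [180.0, -0.0, -4.5]
force: [0.0, 0.1, 0.1]
gripper_width: 79.8
gripper_force: 0.0
[[321.78757316 218.49241814]
 [319.91711689 191.66237209]]
```

View pics/w7.png

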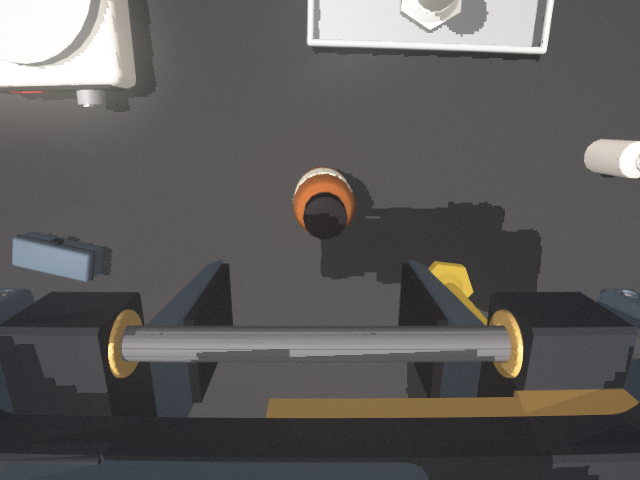

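The bottle cap's centre is at about (325,216) and the shoulder ring is centred at (324,203). The prediction was (322,218), so I'll refine and pick.

```bash
python3 -c "
from h import *
c=cam('wrist');print(ray(c,[(325,216),(324,199)],[116,72]).round(1).tolist(), 'tray front L corner',ray(c,[(309,43),(547,52)],21).round(0).tolist())"
python3 go.py 433 -61.5 42 -4.5
```

```text
[[433.4, -62.3, 116.0], [437.3, -62.8, 72.0]] tray front L corner [[561.0, -60.0, 21.0], [540.0, -262.0, 21.0]]
t 28.6 pos [416.6 -54.6 207.8] rot [180.   -0.   -4.5] q [ -9.   4. 109.  -0.  67.  86.] w 80.2 F [-0.4  0.4 -0.2]
tool delta [ 16.9   5.6 165.8] rz -0.0
```

```bash
python3 -m pendant '[{"sx":17.5, "sy":6}, {"sz":20}, {"sz":25}, {"sz":30}, {"sz":30}, {"sz":30}, {"sz":20}, {"sz":11}]'; python3 -m pendant '[{}, {}]'; python3 -m pendant '[{}, {}, {}, {}, {}, {}, {}]' 35 25
python3 -m pendant '[{"sz":-10}, {"sz":-20}, {"sz":-20}, {"sz":-10}, {}, {}, {}]'
python3 go.py 612 7 102 -4.5
```

```text
time_s: 29.4
ee_pos: [432.2, -61.6, 39.9]
ee_rot: [-180.0, 0.2, -4.5]
force: [0.8, -0.4, -0.0]
gripper_width: 80.2
gripper_force: 0.0
time_s: 29.6
ee_pos: [433.5, -61.7, 41.9]
ee_rot: [180.0, -0.0, -4.5]
force: [0.0, 0.2, -0.1]
gripper_width: 80.0
gripper_force: 0.0
time_s: 30.3
ee_pos: [433.2, -61.5, 42.2]
ee_rot: [180.0, -0.0, -4.5]
force: [-1.0, -0.7, 5.0]
gripper_width: 49.1
gripper_force: 25.0
time_s: 31.0
ee_pos: [432.0, -61.2, 100.9]
ee_rot: [-180.0, 0.1, -4.5]
force: [0.8, 0.3, -2.1]
gripper_width: 49.3
gripper_force: 25.0
t 31.0 pos [432.  -61.2 100.9] rot [-1.8e+02  1.0e-01 -4.5e+00] q [-10.  13. 116.  -0.  51.  85.] w 49.3 F [ 0.8  0.3 -2.1]
tool delta [174.1 -82.   -1.1] rz 0.0
```

```bash
python3 -m pendant '[{"sx":12, "sy":-6}, {"sx":22, "sy":-10}, {"sx":24, "sy":-11}, {"sx":24, "sy":-11}, {"sx":24, "sy":-11}, {"sx":24, "sy":-11}, {"sx":22, "sy":-11}, {"sx":22, "sy":-11}]'; python3 -m pendant '[{"sz":15}, {"sz":15}, {"sz":15}, {"sz":8}, {"sz":3}, {}, {}, {}]'
python3 go.py 612 7 42 -4.5
```

```text
time_s: 31.8
ee_pos: [614.3, 7.9, 100.7]
ee_rot: [-180.0, 0.1, -4.5]
force: [-0.1, 1.0, -1.3]
gripper_width: 49.3
gripper_force: 25.0
time_s: 32.6
ee_pos: [613.4, 6.8, 46.7]
ee_rot: [-180.0, -0.1, -4.5]
force: [-0.2, -0.2, -2.4]
gripper_width: 49.4
gripper_force: 25.0
t 32.6 pos [613.4   6.8  46.7] rot [-1.8e+02 -1.0e-01 -4.5e+00] q [-0. 30. 97. -0. 53. 94.] w 49.4 F [-0.2 -0.2 -2.4]
tool delta [-1.4 -0.1  4.7] rz 0.0
```

```bash
python3 -m pendant '[{"sz":3}, {"sz":1.2}, {}, {}, {"sz":0.4}, {}, {}]'; python3 -m pendant '[{}, {}, {}, {}]' 64
python3 -m pendant '[{"sz":-10}, {"sz":-25}, {"sz":-30}, {"sz":-30}, {"sz":-30}, {"rz":-8}, {"rz":-8}, {"rz":-8}]'; python3 -m pendant '[{"rz":-8}, {"rz":-8}, {"rz":-8}, {"rz":-8}, {"rz":-8}, {"rz":-8}, {"rz":-8}, {"rz":-8}]'; python3 -m pendant '[{"rz":-6.5}, {}, {}, {}]'
python3 go.py 455 290 165 90
```

```text
time_s: 33.3
ee_pos: [613.1, 6.8, 42.2]
ee_rot: [180.0, -0.1, -4.5]
force: [-1.2, -0.0, 4.8]
gripper_width: 49.1
gripper_force: 25.0
time_s: 33.7
ee_pos: [612.7, 6.9, 41.0]
ee_rot: [180.0, 0.0, -4.5]
force: [-0.3, 0.2, 0.4]
gripper_width: 63.8
gripper_force: 0.0
time_s: 34.5
ee_pos: [612.9, 6.8, 167.4]
ee_rot: [180.0, -0.1, 19.9]
force: [-0.0, 0.2, 0.4]
gripper_width: 64.2
gripper_force: 0.0
time_s: 35.3
ee_pos: [612.9, 6.8, 167.0]
ee_rot: [180.0, 0.0, 83.9]
force: [0.6, -0.4, -0.1]
gripper_width: 63.6
gripper_force: 0.0
time_s: 35.7
ee_pos: [612.8, 6.8, 166.5]
ee_rot: [180.0, 0.0, 89.9]
force: [0.2, 0.4, 0.2]
gripper_width: 64.3
gripper_force: 0.0
t 35.7 pos [612.8   6.8 166.5] rot [180.    0.   89.9] q [-0. 24. 89. -0. 68. -0.] w 64.3 F [0.2 0.4 0.2]
tool delta [ 283.  -158.2    1.5] rz -0.1
```

```bash
python3 -m pendant '[{"sx":25.7, "sy":-14.4}, {"sx":25.7, "sy":-14.4}, {"sx":25.7, "sy":-14.4}, {"sx":25.7, "sy":-14.4}, {"sx":25.7, "sy":-14.4}, {"sx":25.7, "sy":-14.4}, {"sx":25.7, "sy":-14.4}, {"sx":25.7, "sy":-14.4}]' 80; python3 -m pendant '[{"sx":25.7, "sy":-14.4}, {"sx":25.7, "sy":-14.4}, {"sx":25.7, "sy":-14.4}, {}, {}, {}]'
python3 go.py 455 319 26 90
python3 -c "
from h import *
c=cam('wrist');cv2.imwrite('pics/w8.png',grab_frame('wrist'));np.save('w8.npy',c[2]);print(proj(c,[[455,319,70],[455,319,0],[616,152,60]]))"
```

```text
time_s: 36.5
ee_pos: [496.9, 213.4, 166.4]
ee_rot: [180.0, -0.0, 89.9]
force: [-1.5, 0.1, 0.9]
gripper_width: 80.1
gripper_force: 0.0
time_s: 37.1
ee_pos: [454.7, 288.9, 166.3]
ee_rot: [180.0, 0.0, 90.0]
force: [-0.7, 0.2, -0.8]
gripper_width: 79.8
gripper_force: 0.0
t 37.1 pos [454.7 288.9 166.3] rot [180.   0.  90.] q [31. 17. 99. -0. 64. 31.] w 79.8 F [-0.7  0.2 -0.8]
tool delta [ 30.1   0.3 140.3] rz -0.0
[[315.78110037 197.28697021]
 [315.59466864 183.20769953]
 [507.18825128 391.89291725]]
```

View pics/w8.png

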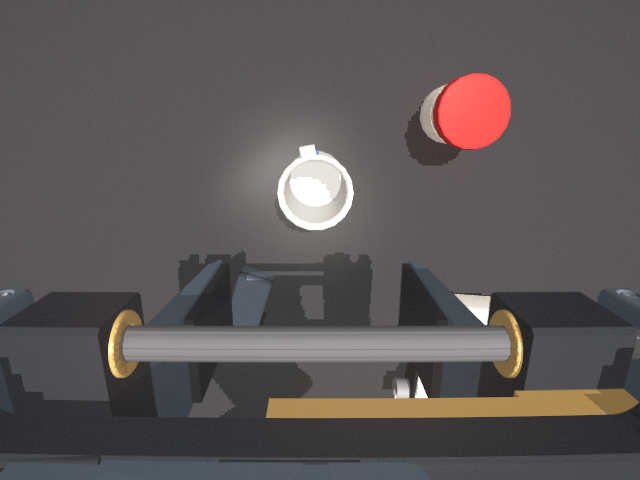

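The beaker rim's centre is at (316,191), so y is about 322. The spout points away and the jar at (475,110) is clear of the finger path.

```bash
python3 -m pendant '[{"sx":16}, {"sx":17, "sy":0.3}, {"sz":25}, {"sz":30}, {"sz":30}, {"sz":30}, {"sz":18}, {"sz":7}]'; python3 -m pendant '[{}, {}]'; python3 -m pendant '[{}, {}, {}, {}, {}, {}, {}]' 40 12
python3 -m pendant '[{"sz":-10}, {"sz":-25}, {"sz":-25}, {"sz":-25}, {"sz":-15}, {}, {}, {}]'
python3 go.py 615 152 126 90
```

```text
time_s: 37.95
ee_pos: [453.7, 322.9, 24.0]
ee_rot: [-179.8, 0.1, 90.0]
force: [-0.2, 0.2, 0.4]
gripper_width: 79.7
gripper_force: 0.0
time_s: 38.15
ee_pos: [455.4, 323.4, 27.0]
ee_rot: [179.9, -0.1, 90.0]
force: [0.3, -0.1, -0.1]
gripper_width: 80.3
gripper_force: 0.0
time_s: 38.85
ee_pos: [454.7, 322.6, 26.7]
ee_rot: [180.0, -0.0, 90.0]
force: [-0.9, -0.8, 5.5]
gripper_width: 52.2
gripper_force: 12.0
time_s: 39.65
ee_pos: [453.8, 321.9, 125.0]
ee_rot: [-179.9, 0.1, 90.0]
force: [0.1, 0.3, -1.1]
gripper_width: 52.0
gripper_force: 12.0
t 39.6 pos [453.8 321.9 125. ] rot [-1.799e+02  1.000e-01  9.000e+01] q [ 34.  21. 100.  -0.  60.  34.] w 52.0 F [ 0.1  0.3 -1.1]
tool delta [-170.   161.1   -1. ] rz 0.0
```

```bash
python3 -m pendant '[{"sx":-9, "sy":8.5}, {"sx":-17, "sy":16}, {"sx":-18, "sy":17}, {"sx":-18, "sy":17}, {"sx":-18, "sy":17}, {"sx":-18, "sy":17}, {"sx":-18, "sy":17}, {"sx":-18, "sy":17}]'; python3 -m pendant '[{"sx":-18, "sy":17}, {"sx":-18, "sy":17}, {}, {}, {"sz":10}, {"sz":15}, {}, {}]'
python3 go.py 615 152 87 90
python3 -c "
from h import *
a=grab_frame('top')[110:230,190:310];b=grab_frame('side')[170:290,150:310]
cv2.imwrite('pics/b.png',cv2.hconcat([cv2.resize(a,(360,360)),cv2.resize(b,(440,330)) if 0 else cv2.resize(b,(440,360))]))"
```

```text
time_s: 40.45
ee_pos: [581.8, 186.7, 125.2]
ee_rot: [-179.9, 0.1, 90.0]
force: [-0.4, 0.1, -0.3]
gripper_width: 52.1
gripper_force: 12.0
time_s: 41.25
ee_pos: [614.3, 153.0, 100.7]
ee_rot: [-179.9, 0.0, 90.1]
force: [0.3, 0.4, -1.0]
gripper_width: 52.1
gripper_force: 12.0
t 41.2 pos [614.3 153.  100.7] rot [-179.9    0.    90.1] q [13. 28. 91. -0. 61. 13.] w 52.1 F [ 0.3  0.4 -1. ]
tool delta [-1.   0.7 13.7] rz 0.1
```

View pics/b.png

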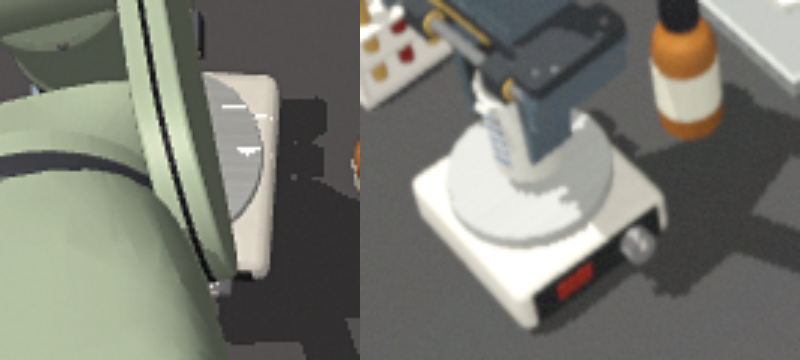

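The side crop shows the beaker hanging centred just above the plate, with the bottle standing at right. Lowering with force checks.

```bash
python3 -m pendant '[{"sx":-1, "sy":1, "sz":6}, {"sz":4}, {"sz":1.5}, {}, {}, {}]'; python3 -m pendant '[{"sz":1}, {}, {}, {}]'; python3 -m pendant '[{"sz":1}, {}, {}, {}]'
```

```text
time_s: 41.95
ee_pos: [616.3, 151.5, 89.9]
ee_rot: [180.0, 0.0, 90.0]
force: [-0.1, -0.7, -0.1]
gripper_width: 52.0
gripper_force: 12.0
time_s: 42.35
ee_pos: [616.1, 151.5, 88.7]
ee_rot: [180.0, 0.0, 90.0]
force: [0.5, 0.2, -0.7]
gripper_width: 52.5
gripper_force: 12.0
time_s: 42.75
ee_pos: [616.2, 151.6, 87.7]
ee_rot: [180.0, 0.0, 90.0]
force: [-0.4, -0.4, -0.4]
gripper_width: 52.1
gripper_force: 12.0
```

```bash
python3 -m pendant '[{"sz":1}, {}, {}, {}]'; python3 -m pendant '[{"sz":0.7}, {}, {}, {}]'
```

```text
time_s: 43.15
ee_pos: [616.2, 151.6, 86.8]
ee_rot: [180.0, 0.0, 90.0]
force: [0.3, -0.8, -0.1]
gripper_width: 52.4
gripper_force: 12.0
time_s: 43.55
ee_pos: [616.3, 151.6, 86.7]
ee_rot: [180.0, -0.0, 90.0]
force: [-2.2, -0.7, 5.6]
gripper_width: 52.1
gripper_force: 12.0
```

Contact at 5.6 N. Release, retreat up, and go to a high viewpoint over the tray front to check the group.

```bash
python3 -m pendant '[{}, {}, {}, {}]' 72
python3 -m pendant '[{"sz":-10}, {"sz":-25}, {"sz":-30}, {"sz":-30}, {"sz":-30}, {"sz":-30}, {"sz":-30}, {"sz":-20}]'
python3 -m pendant '[{"sy":-28}, {"sy":-28}, {"sy":-28}, {"sy":-28}, {"sy":-28}, {"sy":-28}, {"rz":8}, {"rz":8}]'
python3 -m pendant '[{"rz":8}, {"rz":8}, {"rz":8}, {"rz":8}, {"rz":8}, {"rz":8}, {"rz":8}, {"rz":8}]' 
python3 -m pendant '[{"rz":8}, {"rz":6}, {}, {}]'
python3 go.py 480 -170 290 -4
```

```text
time_s: 43.95
ee_pos: [616.0, 151.5, 85.6]
ee_rot: [-180.0, 0.0, 90.0]
force: [0.8, -0.5, 0.4]
gripper_width: 72.2
gripper_force: 0.0
time_s: 44.75
ee_pos: [616.6, 151.7, 294.5]
ee_rot: [179.8, -0.1, 90.0]
force: [0.1, 0.7, -0.3]
gripper_width: 71.9
gripper_force: 0.0
time_s: 45.55
ee_pos: [447.3, 151.5, 292.3]
ee_rot: [179.9, -0.1, 73.7]
force: [0.3, 0.0, -1.2]
gripper_width: 71.8
gripper_force: 0.0
time_s: 46.35
ee_pos: [448.1, 151.5, 291.8]
ee_rot: [-180.0, -0.1, 9.7]
force: [-0.2, -0.2, -0.7]
gripper_width: 72.1
gripper_force: 0.0
time_s: 46.75
ee_pos: [448.1, 151.5, 291.5]
ee_rot: [-180.0, -0.0, -3.8]
force: [0.3, -0.6, -0.1]
gripper_width: 72.1
gripper_force: 0.0
t 46.8 pos [448.1 151.5 291.5] rot [-180.    -0.    -3.8] q [ 17.   7.  94.  -0.  79. 111.] w 72.1 F [ 0.3 -0.6 -0.1]
tool delta [ 53.4 318.6   1.5] rz 0.2
```

```bash
python3 -m pendant '[{"sx":9.5, "sy":26.3}, {"sx":9.5, "sy":26.3}, {"sx":9.5, "sy":26.3}, {"sx":9.5, "sy":26.3}, {"sx":9.5, "sy":26.3}, {"sx":9.5, "sy":26.3}, {"sx":9.5, "sy":26.3}, {"sx":9.5, "sy":26.3}]'; python3 -m pendant '[{"sx":9.5, "sy":26.3}, {"sx":9.5, "sy":26.3}, {"sx":9.5, "sy":26.3}, {"sx":9.5, "sy":26.3}, {}, {}, {}, {}]'
python3 -c "
from h import *
c=cam('wrist');i=grab_frame('wrist');cv2.imwrite('pics/w9.png',i);np.save('w9.npy',c[2])
P=[]
for x,y in((596.5,-167),(640,-196.5),(643.5,-144)):
    a=np.radians(-34+30+60*np.arange(6)); P.append(np.c_[x+28.87*np.cos(a),y+28.87*np.sin(a),np.full(6,13.)])
p=proj(c,np.vstack(P)); o=np.maximum(p.min(0)-30,0).astype(int); e=(p.max(0)+30).astype(int); print(o,e)
S=min(800/(e-o)[0],600/(e-o)[1]); z=cv2.resize(i[o[1]:e[1],o[0]:e[0]],None,fx=S,fy=S,interpolation=cv2.INTER_CUBIC)
for q in np.split(p,3): cv2.polylines(z,[((q-o+.5)*S).astype(np.int32)],True,(0,0,255),1)
cv2.imwrite('pics/z9.png',z[:600,:800]); print(S)"
```

```text
time_s: 47.55
ee_pos: [509.5, -64.8, 291.3]
ee_rot: [180.0, -0.0, -3.9]
force: [0.3, 0.6, -0.3]
gripper_width: 72.3
gripper_force: 0.0
time_s: 48.35
ee_pos: [539.8, -170.3, 291.3]
ee_rot: [-180.0, -0.0, -3.9]
force: [-0.3, -0.7, 0.3]
gripper_width: 72.0
gripper_force: 0.0
[231  45] [386 201]
3.8461538461538463
```

View pics/z9.png

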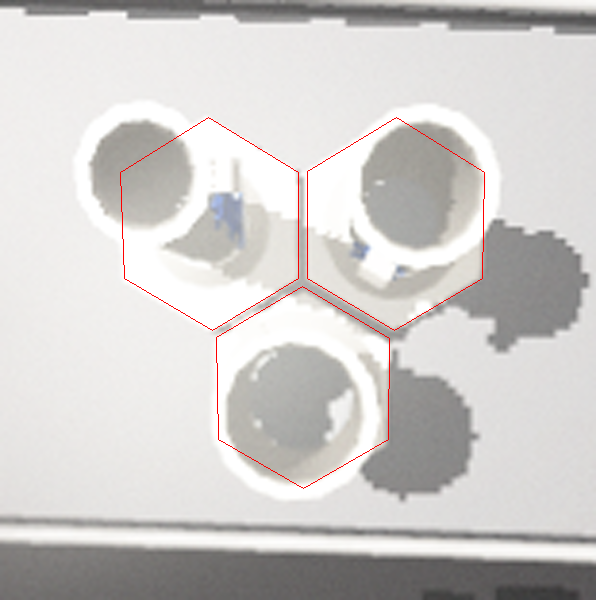

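The overlay shows all three feet matching the predicted hexagons, with gaps of about 2 mm. One numeric check for the beaker and bottle against the first top picture, without viewing another one.

```bash
python3 - <<'E'
from fit import *
c=cam("top");a=cv2.imread("pics/top0.png");b=grab_frame("top")
d=(cv2.absdiff(a,b).max(2)>30).astype(np.uint8)
for n,x,y,z,segs in(("beaker",616,151.6,60,[(25,0),(26.5,70)]),("bottle",613,7,0,[(25,0),(25,72),(15.5,116)])):
    h=np.vstack([ring(x,y,r,z+q) for r,q in segs]); p=proj(c,h)
    o=(p.min(0)-12).astype(int);e=(p.max(0)+12).astype(int)
    k,l,st,ce=cv2.connectedComponentsWithStats(d[o[1]:e[1],o[0]:e[0]]); i=1+st[1:,4].argmax()
    print(n,"pred box",p.min(0).round(),p.max(0).round(),"seen",st[i,:2]+o,st[i,:2]+st[i,2:4]+o)
E
python3 go.py 0 0 0 0|head -1
```

```text
beaker pred box [228. 140.] [260. 175.] seen [236 152] [272 179]
bottle pred box [307. 148.] [332. 181.] seen [307 152] [333 181]
t 48.5 pos [ 539.8 -170.4  291.3] rot [-180.    -0.    -3.9] q [-19.  15.  83.   0.  82.  75.] w 72.3 F [-0.7 -0.4  0.4]
```

```bash
python3 - <<'E'
from fit import *
s0=cv2.imread("pics/side0.png")
for n,a in(("top",cv2.imread("pics/top0.png")),("side",s0)):
    c=cam(n);b=grab_frame(n); d=cv2.absdiff(a,b).max(2)
    P=[ring(616,151.6,25,60),ring(616,151.6,26.5,130)]
    H=proj(c,np.vstack(P)); best=[]
    m=(d>14)
    for dx in range(-24,25,4):
        for dy in range(-24,25,4):
            k=np.zeros(m.shape,np.uint8); cv2.fillConvexPoly(k,cv2.convexHull((proj(c,np.vstack(P)+[dx,dy,0])).round().astype(np.int32)),1)
            ring_=cv2.dilate(k,np.ones((7,7)))-k
            best.append((m[k>0].mean()-m[ring_>0].mean(),dx,dy))
    print(n,sorted(best)[-4:])
E
```

```text
top [(np.float64(0.1974129737436141), -4, 16), (np.float64(0.20162192393736023), -4, 12), (np.float64(0.2310703310382386), 4, 12), (np.float64(0.23726203807390822), 0, 12)]
side [(np.float64(0.6367807289777383), 8, -4), (np.float64(0.6383461063459033), 0, 0), (np.float64(0.6811598553683171), 4, -4), (np.float64(0.6999497234791352), 4, 0)]
```

```bash
python3 -c "
from workcell import *
print(job_done())"
```

```text
the job is handed in; nothing more can be done
None
```

I handed the job in at about 49 s: the beaker is on the stirrer plate, the bottle is in the gap between stirrer and tray, and the three cylinders are nested in the tray with gaps of about 2 mm. The beaker's centring was confirmed clearly only in the side view, because the top view had too little contrast, and the judge's verdict was not returned.

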